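# Tip the damper tube into its spring clips and against the stop

## Robot

A 6-joint arm with a two-finger parallel gripper is mounted at the origin on a cart in front of the work surface, level with it; the furniture and walls round the work are solid. World frame = base frame: x ahead of the robot, y to its left, z up, the work surface at z = 0. Lengths are in m, angles in rad, forces in N, time in s.
With the tool pointing down it reaches from about 0.275 to 0.775 m from the base axis. Payload 14.6 kg.
Tool frame: the origin (TCP) lies at the very end of the fingers, on their centre line; the grasp point (between the pads) lies 19 mm behind it; z points along the fingers, y is the line along which they close (so a half turn about z gives the same grasp; the last joint's range is limited). The gripper opens to 85 mm and grips with 20 to 120 N. Pads are 22 mm wide; open, the fingers measure 114 mm over their backs; the gripper's body (76 mm by 85 mm) begins 54 mm behind the grasp point. The pads swing forward as they close: fully open they stand 13 mm farther back than shut.
Start: joints at [1.172, 0.263, -0.048, 1.259, 0, 1.415], TCP at [0.127, 0.509, 0.231] pointing down, gripper open.
Joint ranges: [-2.65, 2.65], [-0.89, 1.7], [-1.18, 1.37], [-2.13, 2.11], [-1.35, 1.29], [-3.14, 3.14]. Speed limits (rad/s): [1.89, 1.89, 2.57, 2.79, 3.14, 3.14].

## Interface

Orientations are given as a 3x3 rotation matrix whose columns are the frame's x, y, z axes.
In Python, from station import r gives the robot as it stands.
- The arm moves only by the shell command python3 -m inch 'ROWS' [FORCE]. ROWS is JSON, one flat list of numbers, 7 for each row, row after row: the shift along the tool's x, y, z in mm, then the turn, a rotation vector about the tool's x, y, z in degrees, then the finger opening in mm, from 0 to 85.4. In form: [dx, dy, dz, rx, ry, rz, gripper, dx, dy, dz, rx, ry, rz, gripper, ...]. A call has exactly 8 rows; each row shifts and turns the commanded pose from where the row before left it, along the tool's axes as they then stand; what a row does not reach is not made up. A row lasts 1/8 s, in which the tool goes at most 62.5 mm and 10.7 degrees, less where a joint would pass 70% of its speed; a pose out of reach is approached as far as the arm can. A call is refused whole if a number of a shift passes 62.5 or a number of a turn 10.7, either way. A call with a gripper value outside its range is refused whole. The fingers move at their own pace and stop on an object; FORCE is the grip in N (left out, the last holds). Time passes only in rows, so rows that do not move let the fingers close, or fill a call up. It gives the time, the measured TCP pose, the force, the opening and the grip force at its end, in the units of the state.
- r.observe(): the state, without advancing time (a new reading comes with each control period).
- r.capture(name): name is "side" or "top"; returns the picture (384x512x3 uint8, blue, green, red); there is no depth.
- r.camera_model(name): a dict with "intrinsics" (3x3 intrinsics, pixels), "world_from_camera" (4x4, takes a point from camera to world coordinates). Camera axes: x right, y down, z forward; pixel columns grow to the right and rows downward; lengths in m; the calibration is good to about 2 mm. A picture is of the moment at which its call begins. camera_model takes no time and is no camera call.
- r.close_job(): hands the job in; it is judged then, once.
The state is a dict: "time_s": time; "joints": joint angles; "qvel": joint speeds; "tau": joint torques, N m; "eef_pos": TCP position; "ee_rot": TCP orientation; "contact_force": force on the tool from outside, world axes, zero at the start; "wrist_torque": the same for the moment, N m; "finger_gap": finger opening in m; "grasp_force": force on a finger pad.
Only numpy, scipy, OpenCV 4.12 (cv2) and the standard library are available. Lean on these libraries where they do the work, as an engineer would, in place of code of your own. Each camera call takes 0.05 s, during which the arm holds its last target. There are 200 camera calls.

## Task

The damper tube stands upright in the hinged shoe at one end of the service cradle. Tip it over together with the shoe, without lifting it up or letting it slam, press it down until it is snapped fully home in both spring clips, then push it along in the clips from its foot end until it bears against the sprung end stop. Push firmly but never above about 50 N, do not ram the stop's plunger in to its end, and leave the pistons and the connecting rod where they are.

Things in the scene. Friction and masses are not known exactly. Their poses are not given: they have to be found in the camera images.
- cradle: fixed grey cradle, plate 310 x 90 x 8 mm (x = -140 to +170): hinged cup (shoe) at its -x end, two steel C-shaped spring clips, sprung end stop at its +x end. Origin on the bench; x from shoe to stop, z up. Hinge pin along y at x = -80, z = 14 mm. The tube stands at x = -106, y = 0; tipped 90 degrees towards +x it lies on y = 0, axis 40 mm above the bench, from x = -80 to about +90 mm
- shoe (a joint): tilt of the shoe: 0 upright, 1.45 to 1.57 with the tube level in the clips. The hinge is damped (0.2 N m of friction, 0.3 N m per rad/s): pushing the tube near its top takes a few N, and once it leans well over it may sink slowly by itself, at most 0.8 rad/s, until it meets the clips
- shoe_floor (a point): middle of the shoe's floor, under the tube's foot, z the axis of the cup. Cup 42 mm wide inside, 34 mm deep (1 mm play), its wall open 34 mm wide on the -x side. With the tube lying this gap is on top and the foot face (x = -80) is free from 45 to 60 mm above the bench, so it can be pushed along from behind, through the gap
- clip_near (a point): on the axis of the clip nearer the shoe, 60 mm beyond the hinge pin, 40 mm above the bench; axes as the cradle. Each clip is 14 mm long along x; its two sprung jaws with flared lips reach 61 mm above the bench, mouth 32 mm wide. The tube meets this clip first (shoe tilt about 1.1) and clicks in as it is levered down
- clip_far (a point): the same for the far clip, 130 mm beyond the hinge pin. Snapping in takes roughly 10 to 25 N downward on the tube near the clip; then the tube stops hard on the saddles, its upper side 60 mm above the bench
- tube_mid (a point): centre of the damper tube, a plain metal cylinder 40 mm in diameter and 170 mm long, 0.27 to 0.5 kg; z axis along the tube from foot to top. It needs no grasp
- tube_foot (a point): centre of the tube's foot face; axes as tube_mid
- tube_top (a point): centre of the tube's top face, 170 mm from the foot; axes as tube_mid
- piston_a_mid (a point): centre of a loose bystander piston, 66 mm across, 57 mm high, beside the cradle
- piston_b_mid (a point): centre of a second bystander piston of the same size
- rod: bystander connecting rod lying on the bench, 82 x 172 x 20 mm, origin at the centre of its underside
- stop_plunger (a joint): how far the end stop's steel plunger (on the tube's axis) is pressed in, in m: 0 free, end of travel 0.013. Spring 1.5 N per mm. The stop block is clamped at a setting not given, different each time: the free plunger face stands at cradle x = +104 to +124 mm: 14 to 34 mm beyond the lying tube's top end. Sliding in the clips takes 5 to 9 N, and they hold the tube where it is left
Things that resemble listed ones, but are neither listed nor needed, are in the scene too. What is meant by the part that bears tube_mid is not red or yellow, and is the smaller of those in its own colour.

How it is judged:
On the way, in this order (a step that is already met when the one before it is completed fails the run):
1. the tube is tipped over in the shoe by more than 40 degrees (value of joint shoe above 0.7 rad and distance between tube_foot and shoe_floor below 0.02 m), for 0.1 s.
2. the tube lies snapped home in both clips (z of tube_top in the frame of cradle between 0.0355 and 0.0445 m and z of tube_foot in the frame of cradle between 0.0355 and 0.0445 m and y of tube_top in the frame of cradle between -0.004 and 0.004 m), for 0.2 s.
At the end, for the whole second after the job is handed in: the tube lies at rest in both clips: its foot and top ends are within 4.5 mm of the clips' axis in height (40 mm above the bench), its top end within 4 mm of it sideways; and it bears against the end stop, the plunger pressed in by 0.8 to 11 mm (all of step 2 and value of joint stop_plunger between 0.0008 and 0.011 m and linear speed of tube below 0.02 m/s); the robot touches nothing.
It fails at once if the tube is lifted (foot more than 65 mm above the bench) (z of tube_foot in the frame of cradle above 0.065 m).
It fails at once if the tube is slammed down (turns faster than 4 rad/s) (angular speed of tube above 4 rad/s).
It fails at once if the tube is pressed with more than 55 N (contact force between the fingers and tube above 55 N).
It fails at once if a bystander piston or the connecting rod is moved by more than 20 mm (distance of any of piston_a_mid, piston_b_mid, rod from where it was at the start of the episode above 0.02 m).
It fails at once if the stop's plunger is rammed in by more than 11 mm (value of joint stop_plunger above 0.011 m).
It also fails if it takes over 72 s, if anything falls off the work surface, if the arm or the gripper's body presses on something with over 40 N, if the wrist force passes 120 N, or if a joint passes its speed limit or range.

## Working session

There is one attempt and no reset: what is moved stays moved. The work goes in short steps, Python scripts to look and compute and a shell command to move; the robot and the scene stay as the last step left them, time stands still between calls to the robot, and variables do not carry over. Pictures are saved under pics/ and viewed, at most 10 in all, crops included, and the job is handed in when it is done.

```bash
ls; mkdir -p pics
python3 - <<'E'
from station import r
import cv2,numpy as np
for n in("side","top"):
    cv2.imwrite(f"pics/{n}0.png",r.capture(n)); m=r.camera_model(n); print(n,np.round(m["intrinsics"],1).tolist(),np.round(m["world_from_camera"],4).tolist())
s=r.observe();print(s["time_s"],s["eef_pos"],np.round(s["ee_rot"],3).tolist(),s["contact_force"])
E
```

```text
pics
side [[399.4, 0.0, 256.4], [0.0, 399.4, 193.6], [0.0, 0.0, 1.0]] [[0.9838, -0.1144, 0.1379, 0.4398], [-0.1791, -0.6186, 0.765, -0.7844], [-0.0022, -0.7773, -0.6291, 0.7104], [0.0, 0.0, 0.0, 1.0]]
top [[443.1, 0.0, 256.3], [0.0, 443.1, 193.8], [0.0, 0.0, 1.0]] [[0.0259, -0.9922, 0.1221, 0.4252], [-0.9997, -0.0258, 0.0024, -0.1128], [0.0008, -0.1221, -0.9925, 1.193], [0.0, 0.0, 0.0, 1.0]]
0.1 [0.12665113 0.50926347 0.23091802] [[-0.97, 0.241, -0.0], [0.241, 0.97, -0.001], [0.0, -0.001, -1.0]] [ 0.70013048 -0.17347945  0.15616162]
```

View pics/side0.png

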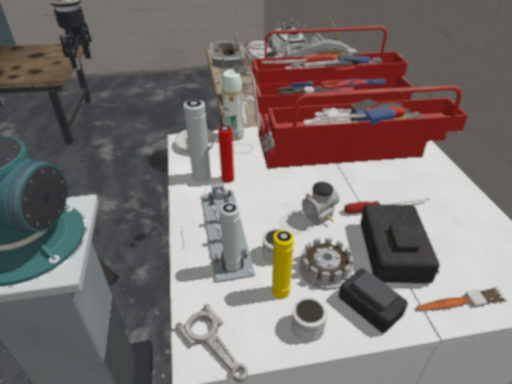

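View pics/top0.png

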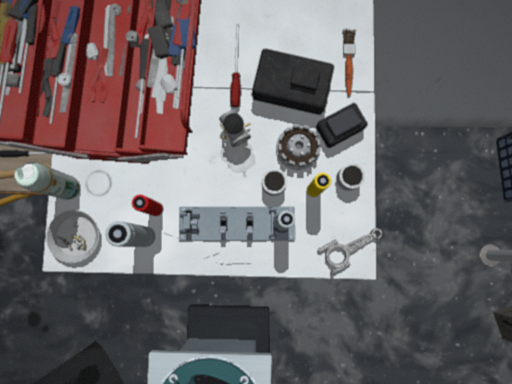

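The side view shows the grey tube standing at about (232,238) in the shoe. In the top view the cradle runs from (180,224) at the stop to (295,224) at the shoe, with the tube top at (286,217). One piston is close to the cradle at (274,182), and the rod is at (350,250).

```bash
cat > h.py <<'E'
from station import r
import cv2,numpy as np
def ray(n,u,v):
    m=r.camera_model(n);K=np.array(m["intrinsics"]);T=np.array(m["world_from_camera"])
    d=T[:3,:3]@np.linalg.solve(K,[u,v,1.]);return T[:3,3],d
def onz(n,u,v,z):
    o,d=ray(n,u,v);return o+d*(z-o[2])/d[2]
def pix(n,p):
    m=r.camera_model(n);K=np.array(m["intrinsics"]);T=np.array(m["world_from_camera"])
    q=K@(T[:3,:3].T@(np.array(p)-T[:3,3]));return q[:2]/q[2]
E
python3 - <<'E'
from h import *
im=cv2.imread("pics/top0.png");h=cv2.cvtColor(im,cv2.COLOR_BGR2HSV)
c=im[195:250,165:310];print(h[212,260],h[235,210],h[224,205],h[248,200],h[250,284])
m=cv2.inRange(h,(90,20,90),(125,120,215));m[:200]=0;m[250:]=0;m[:,:170]=0;m[:,305:]=0
n,l,st,ce=cv2.connectedComponentsWithStats(m);i=1+np.argmax(st[1:,4]);print(st[i])
pts=np.argwhere(l==i)[:,::-1].astype(np.float32);b=cv2.boxPoints(cv2.minAreaRect(pts));print(b)
for p in b: print(onz("top",*p,.008).round(4))
big=cv2.resize(im[190:255,160:325],None,fx=4.8,fy=4.8,interpolation=cv2.INTER_CUBIC)
mm=cv2.resize((l[190:255,160:325]==i).astype(np.uint8)*255,None,fx=4.8,fy=4.8,interpolation=0)
s=cv2.imread("pics/side0.png")[180:290,185:300];s=cv2.resize(s,None,fx=2.4,fy=2.4,interpolation=cv2.INTER_CUBIC)
o=np.zeros((590,792,3),np.uint8);o[:big.shape[0]]=big;o[315:315+s.shape[0],:s.shape[1]]=s
q=cv2.resize(mm,None,fx=.6,fy=.6);o[320:320+q.shape[0],300:300+q.shape[1]]=q[...,None]
cv2.imwrite("pics/c1.png",o)
E
```

```text
[101  32 153] [101  34 149] [102  34 152] [100  10 219] [ 96  11 111]
[ 179  206  116   35 3262]
[[179. 206.]
 [294. 206.]
 [294. 240.]
 [179. 240.]]
[0.5325 0.0966 0.008 ]
[ 0.5406 -0.2122  0.008 ]
[ 0.4497 -0.2136  0.008 ]
[0.4418 0.0923 0.008 ]
```

View pics/c1.png

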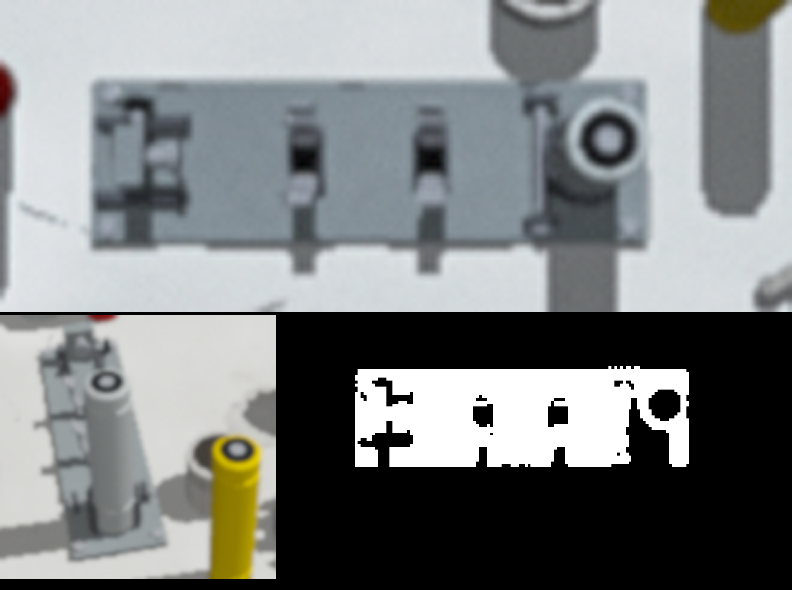

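Run:
```python
from h import *
im=cv2.imread("pics/top0.png");h=cv2.cvtColor(im,cv2.COLOR_BGR2HSV)
v=h[...,1].astype(float)
# sub-pixel far edge (row of step in saturation) per column
R=[];
for c in list(range(184,262)):
    col=im[200:214,c].astype(float).mean(1); g=np.clip(-np.diff(col),0,None); R.append((c,200.5+(g*np.arange(len(g))).sum()/g.sum()))
R=np.array(R);print("edge slope",np.polyfit(R[:,0],R[:,1],1),R[:,1].std())
p=onz("top",184,np.polyval(np.polyfit(R[:,0],R[:,1],1),184),.008);q=onz("top",262,np.polyval(np.polyfit(R[:,0],R[:,1],1),262),.008);print("edge",p,q,np.degrees(np.arctan2(*(p-q)[:2])))
# tube top in top view (tilt symmetric) : predicted from plate
a=np.arctan2(*(p-q)[:2]);
X=np.array([np.sin(a),np.cos(a),0]);Y=np.array([-X[1],X[0],0])
O=np.array([.4912,-.0593,0])-.015*X
print("O",O,"X",X)
W=lambda x,y,z:O+x*X+y*Y+np.array([0,0,z])
print("top pix pred",pix("top",W(-.106,0,.184)),pix("side",W(-.106,0,.184)),"side foot",pix("side",W(-.106,0,.014)))
g=im[205:232,270:300];print("tube top meas?",)
for k,(u,w) in {"grey ring top":(160+607/4.8,190+138/4.8)}.items(): print(k,onz("top",u,w,.184))
print("side ring",onz("side",185+105/2.4,180+(382-315)/2.4,.184))
# tall grey tube, yellow: two-view
def tri(a,b):
    o1,d1=ray("top",*a);o2,d2=ray("side",*b)
    A=np.c_[d1,-d2];s=np.linalg.lstsq(A,o2-o1,rcond=None)[0];return (o1+s[0]*d1+o2+s[1]*d2)/2,np.linalg.norm(o1+s[0]*d1-o2-s[1]*d2)
print("tall",tri((119,234),(195,104)));print("yellow",tri((322,181),(283,236)));print("red",tri((139,202),(225,128)))
print("tube",tri((286.5,218.7),(228.7,208)))
print("bottle",tri((30,172),(232,75)))
```

```text
edge slope [-9.14343437e-03  2.08866793e+02] 0.7311419785652539
edge [0.52970892 0.08300405 0.008     ] [ 0.53707654 -0.1262686   0.008     ] -2.016311520098109
O [ 0.49172776 -0.07429071  0.        ] X [-0.03518401  0.99938085  0.        ]
top pix pred [286.2725118  218.02701888] [230.24858072 208.08020912] side foot [233.48950119 264.50364054]
tube top meas?
grey ring top [ 0.49381954 -0.18067757  0.184     ]
side ring [ 0.49256443 -0.17918312  0.184     ]
tall (array([0.4503719 , 0.18156294, 0.23896596]), np.float64(0.004709380268164582))
yellow (array([ 0.58502908, -0.26296405,  0.17043817]), np.float64(3.934605102572728e-05))
red (array([0.52480211, 0.16049283, 0.17248327]), np.float64(0.0005486088237976315))
tube (array([ 0.493091  , -0.18067107,  0.18512685]), np.float64(0.0015333891072207948))
bottle (array([0.57870065, 0.39310516, 0.22189164]), np.float64(0.0032016997970986567))
```

```bash
python3 -m inch '[0,0,-35,0,0,-7.8,0, 0,0,-35,0,0,-7.8,0, -20,-44,0,0,0,0,0, -20,-44,0,0,0,0,0, -20,-44,0,0,0,0,0, -20,-44,0,0,0,0,0, -20,-44,0,0,0,0,0, -20,-44,0,0,0,0,0]' 30; python3 -m inch '[-20,-44,0,0,0,0,0, -20,-44,0,0,0,0,0, -20,-44,0,0,0,0,0, -20,-44,0,0,0,0,0, -20,-44,0,0,0,0,0, -20,-44,0,0,0,0,0, -20,-44,0,0,0,0,0, 0,0,0,0,0,0,0]'
```

```text
time_s: 1.1
eef_pos: [0.2544, 0.2476, 0.3012]
ee_rot: [[-1.0, -0.029, 0.0], [-0.029, 1.0, -0.0], [-0.0, -0.0, -1.0]]
contact_force: [0.9, -0.1, -0.5]
finger_gap: 0.0001
grasp_force: 0.0
time_s: 2.1
eef_pos: [0.4037, -0.0572, 0.3006]
ee_rot: [[-1.0, -0.025, -0.001], [-0.025, 1.0, 0.0], [0.001, 0.0, -1.0]]
contact_force: [-0.9, 0.1, -0.9]
finger_gap: -0.0
grasp_force: 0.0
```

```bash
python3 -m inch '[-17,-37,0,0,0,0,0, -17,-37,0,0,0,0,0, -17,-37,0,0,0,0,0, -17,-37,0,0,0,0,0, -17,-37,0,0,0,0,0, 0,0,45,0,0,0,0, 0,0,45,0,0,0,0, 0,0,45,0,0,0,0]'; python3 -m inch '[0,0,0,0,0,0,0, 0,0,0,0,0,0,0, 0,0,0,0,0,0,0, 0,0,0,0,0,0,0,  0,0,0,0,0,0,0, 0,0,0,0,0,0,0, 0,0,0,0,0,0,0, 0,0,0,0,0,0,0]'
```

```text
time_s: 3.1
eef_pos: [0.493, -0.2364, 0.1649]
ee_rot: [[-1.0, -0.029, -0.0], [-0.029, 1.0, 0.0], [0.0, 0.0, -1.0]]
contact_force: [1.8, 0.1, 0.2]
finger_gap: -0.0001
grasp_force: 0.0
time_s: 4.1
eef_pos: [0.4931, -0.2374, 0.1663]
ee_rot: [[-1.0, -0.028, -0.0], [-0.028, 1.0, 0.0], [0.0, 0.0, -1.0]]
contact_force: [0.2, -0.4, 0.5]
finger_gap: 0.0001
grasp_force: 0.0
```

```bash
python3 -m inch '[-2,6,0,0,0,0,0, 0,6,0,0,0,0,0, 0,6,0,0,0,0,0, 0,5,0,0,0,0,0, 0,7.7,-1.5,0,0,0,0, 0,7.7,-1.5,0,0,0,0, 0,7.7,-1.5,0,0,0,0, 0,7.7,-1.5,0,0,0,0]'; python3 -c "
from h import *
cv2.imwrite('pics/s1.png',cv2.resize(r.capture('side')[150:300,150:350],None,fx=3,fy=3,interpolation=2))"
```

```text
time_s: 5.1
eef_pos: [0.4936, -0.1832, 0.1724]
ee_rot: [[-1.0, -0.028, 0.0], [-0.028, 1.0, -0.0], [-0.0, -0.0, -1.0]]
contact_force: [-0.2, -2.6, -1.3]
finger_gap: -0.0003
grasp_force: 0.9
```

View pics/s1.png

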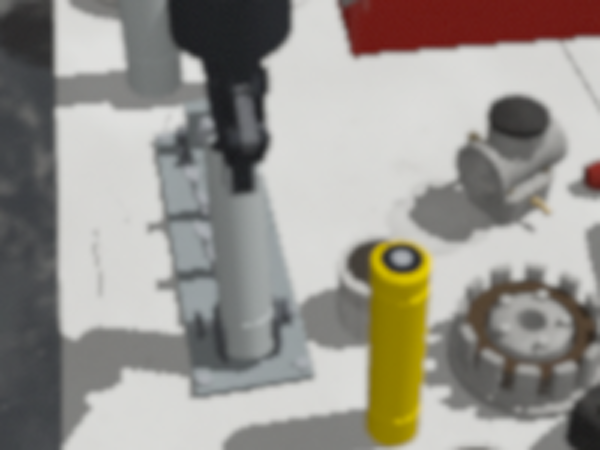

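The crop shows the finger at about (242,180), centred behind the tube, which is leaning towards the clips. The contact force is 2.6 N, so I'll continue along the arc.

```bash
python3 -m inch '[0,8.1,-0.4,0,0,0,0, 0,8.1,-0.4,0,0,0,0, 0,8.1,-0.4,0,0,0,0, 0,8.1,-0.4,0,0,0,0, 0,8,1.4,0,0,0,0, 0,8,1.4,0,0,0,0, 0,8,1.5,0,0,0,0, 0,8,1.5,0,0,0,0]'; python3 -m inch '[0,7.7,2.9,0,0,0,0, 0,7.7,2.9,0,0,0,0, 0,7.7,2.9,0,0,0,0, 0,7.7,2.9,0,0,0,0, 0,7.1,4.4,0,0,0,0, 0,7.1,4.4,0,0,0,0, 0,7.1,4.4,0,0,0,0, 0,7.1,4.4,0,0,0,0]'
```

```text
time_s: 6.15
eef_pos: [0.4917, -0.1186, 0.1678]
ee_rot: [[-1.0, -0.028, -0.0], [-0.028, 1.0, 0.0], [0.0, 0.0, -1.0]]
contact_force: [0.6, -0.7, -1.9]
finger_gap: -0.0
grasp_force: 0.6
time_s: 7.15
eef_pos: [0.49, -0.0595, 0.1385]
ee_rot: [[-1.0, -0.028, -0.0], [-0.028, 1.0, 0.0], [0.0, 0.0, -1.0]]
contact_force: [0.3, -0.2, -0.3]
finger_gap: 0.0001
grasp_force: 0.2
```

```bash
python3 -m inch '[0,6.4,5.5,0,0,0,0, 0,6.4,5.5,0,0,0,0, 0,5.8,6.2,0,0,0,0, 0,5.8,6.2,0,0,0,0, 0,0,0,0,0,0,0, 0,0,0,0,0,0,0, 0,0,0,0,0,0,0, 0,0,0,0,0,0,0]'
```

```text
time_s: 8.15
eef_pos: [0.4895, -0.0358, 0.1156]
ee_rot: [[-1.0, -0.028, 0.0], [-0.028, 1.0, -0.0], [-0.0, -0.0, -1.0]]
contact_force: [0.4, -0.6, 0.9]
finger_gap: 0.0002
grasp_force: 0.0
```

```bash
python3 -m inch '[0,3.5,4.5,0,0,0,0, 0,3.5,4.5,0,0,0,0, 0,3.5,4.5,0,0,0,0, 0,0,0,0,0,0,0, 0,0,0,0,0,0,0, 0,0,0,0,0,0,0, 0,0,0,0,0,0,0, 0,0,0,0,0,0,0]'
```

```text
time_s: 9.15
eef_pos: [0.4891, -0.0251, 0.102]
ee_rot: [[-1.0, -0.028, 0.0], [-0.028, 1.0, 0.0], [-0.0, 0.0, -1.0]]
contact_force: [0.8, -0.7, -0.2]
finger_gap: 0.0001
grasp_force: 0.0
```

```bash
python3 -m inch '[0,4,5,0,0,0,0, 0,4,5,0,0,0,0, 0,3,5,0,0,0,0, 0,0,0,0,0,0,0, 0,0,0,0,0,0,0, 0,0,0,0,0,0,0, 0,0,0,0,0,0,0, 0,0,0,0,0,0,0]'; python3 -c "
from h import *
a=cv2.resize(r.capture('side')[150:300,170:330],None,fx=3,fy=3,interpolation=2)
cv2.imwrite('pics/s2.png',a)"
```

```text
time_s: 10.15
eef_pos: [0.4888, -0.0141, 0.087]
ee_rot: [[-1.0, -0.028, 0.0], [-0.028, 1.0, 0.0], [-0.0, 0.0, -1.0]]
contact_force: [0.1, -0.4, 0.4]
finger_gap: -0.0005
grasp_force: 0.0
```

View pics/s2.png

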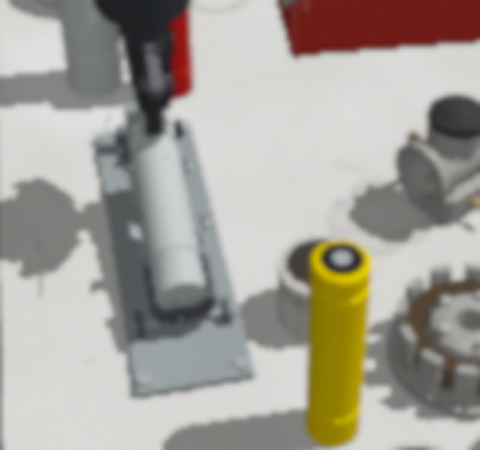

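The tube runs from about (180,300) to (155,130), nearly level and ahead of the finger, so it has sunk onto the clips. Next I'll close the gap and press.

```bash
python3 -m inch '[0,4,4,0,0,0,0, 0,4,4,0,0,0,0, 0,2,2,0,0,0,0, 0,0,2,0,0,0,0, 0,0,1,0,0,0,0, 0,0,0,0,0,0,0, 0,0,0,0,0,0,0, 0,0,0,0,0,0,0]'
```

```text
time_s: 11.2
eef_pos: [0.4894, -0.0044, 0.0747]
ee_rot: [[-1.0, -0.028, 0.002], [-0.028, 1.0, -0.001], [-0.002, -0.001, -1.0]]
contact_force: [-0.8, -1.9, 12.0]
finger_gap: 0.0001
grasp_force: 5.8
```

```bash
python3 -m inch '[0,0,0.5,0,0,0,0, 0,0,0,0,0,0,0, 0,0,0.5,0,0,0,0, 0,0,0,0,0,0,0, 0,0,0.5,0,0,0,0, 0,0,0,0,0,0,0, 0,0,0,0,0,0,0, 0,0,0,0,0,0,0]'
```

```text
time_s: 12.2
eef_pos: [0.4894, -0.004, 0.0732]
ee_rot: [[-1.0, -0.029, 0.002], [-0.029, 1.0, 0.0], [-0.002, -0.0, -1.0]]
contact_force: [-0.7, 2.1, 11.2]
finger_gap: -0.0003
grasp_force: 6.2
```

Yielding steadily at about 11 N, so I'll go on.

```bash
python3 -m inch '[0,0,0.7,0,0,0,0, 0,0,0.7,0,0,0,0, 0,0,0.7,0,0,0,0, 0,0,0.7,0,0,0,0, 0,0,0.7,0,0,0,0, 0,0,0,0,0,0,0, 0,0,0,0,0,0,0, 0,0,0,0,0,0,0]'
```

```text
time_s: 13.2
eef_pos: [0.4892, -0.0031, 0.0696]
ee_rot: [[-1.0, -0.029, 0.002], [-0.029, 1.0, 0.002], [-0.002, 0.002, -1.0]]
contact_force: [0.4, 7.8, 10.9]
finger_gap: -0.0004
grasp_force: 5.4
```

```bash
python3 -m inch '[0,0,0.7,0,0,0,0, 0,0,0.7,0,0,0,0, 0,0,0.7,0,0,0,0, 0,0,0.7,0,0,0,0, 0,0,0.7,0,0,0,0, 0,0,0,0,0,0,0, 0,0,0,0,0,0,0, 0,0,0,0,0,0,0]'
```

```text
time_s: 14.2
eef_pos: [0.4889, -0.0037, 0.0657]
ee_rot: [[-1.0, -0.029, 0.001], [-0.029, 1.0, 0.001], [-0.001, 0.001, -1.0]]
contact_force: [0.7, 4.1, 5.1]
finger_gap: 0.0003
grasp_force: 2.7
```

```bash
python3 -m inch '[0,0,0.7,0,0,0,0, 0,0,0.7,0,0,0,0, 0,0,0.7,0,0,0,0, 0,0,0.7,0,0,0,0, 0,0,0.7,0,0,0,0, 0,0,0,0,0,0,0, 0,0,0,0,0,0,0, 0,0,0,0,0,0,0]'
```

```text
time_s: 15.2
eef_pos: [0.4883, -0.0042, 0.0619]
ee_rot: [[-1.0, -0.028, -0.0], [-0.028, 1.0, -0.0], [0.0, -0.0, -1.0]]
contact_force: [-0.0, -0.0, -0.4]
finger_gap: 0.0002
grasp_force: 0.0
```

```bash
python3 -m inch '[0,0,0.5,0,0,0,0, 0,0,0.5,0,0,0,0, 0,0,0.5,0,0,0,0, 0,0,0.5,0,0,0,0, 0,0,0.3,0,0,0,0, 0,0,0,0,0,0,0, 0,0,0,0,0,0,0, 0,0,0,0,0,0,0]'
```

```text
time_s: 16.2
eef_pos: [0.4885, -0.0041, 0.0597]
ee_rot: [[-1.0, -0.028, 0.0], [-0.028, 1.0, -0.0], [-0.0, -0.0, -1.0]]
contact_force: [-0.2, 0.6, 3.9]
finger_gap: 0.0
grasp_force: 1.3
```

```bash
python3 -m inch '[0,0,0.4,0,0,0,0, 0,0,0.4,0,0,0,0, 0,0,0.4,0,0,0,0, 0,0,0,0,0,0,0, 0,0,0,0,0,0,0, 0,0,0,0,0,0,0, 0,0,0,0,0,0,0, 0,0,0,0,0,0,0]'
```

```text
time_s: 17.2
eef_pos: [0.4888, -0.0042, 0.0593]
ee_rot: [[-1.0, -0.029, 0.001], [-0.029, 1.0, -0.0], [-0.001, -0.0, -1.0]]
contact_force: [-4.8, 0.5, 18.1]
finger_gap: 0.0001
grasp_force: 9.1
```

```bash
python3 -m inch '[0,0,-10,0,0,0,0, 0,0,-20,0,0,0,0, 0,0,-20,0,0,0,0, 0,-35,0,0,0,0,0, 0,-35,0,0,0,0,0, 0,-35,0,0,0,0,0, 0,-35,0,0,0,0,0, 0,-37,0,0,0,0,0]'; python3 -m inch '[0,0,0,0,0,0,0, 0,0,0,0,0,0,0, 0,0,0,0,0,0,0, 0,0,0,0,0,0,0,  0,0,0,0,0,0,0, 0,0,0,0,0,0,0, 0,0,0,0,0,0,0, 0,0,0,0,0,0,0]'; python3 -c "
from h import *
a=cv2.resize(r.capture('side')[170:290,190:280],None,fx=4,fy=4,interpolation=2)
b=cv2.resize(r.capture('top')[195:255,170:310],None,fx=2.8,fy=2.8,interpolation=2)
o=np.zeros((480,760,3),np.uint8);o[:,:360]=a;o[:b.shape[0],365:365+b.shape[1]]=b
cv2.imwrite('pics/s3.png',o)"
```

```text
time_s: 18.2
eef_pos: [0.4935, -0.1822, 0.1087]
ee_rot: [[-1.0, -0.029, 0.0], [-0.029, 1.0, 0.0], [-0.0, 0.0, -1.0]]
contact_force: [0.2, -0.8, -0.1]
finger_gap: -0.0001
grasp_force: 0.0
time_s: 19.2
eef_pos: [0.4936, -0.1811, 0.1085]
ee_rot: [[-1.0, -0.028, 0.0], [-0.028, 1.0, -0.0], [-0.0, -0.0, -1.0]]
contact_force: [0.4, -0.4, -0.7]
finger_gap: 0.0004
grasp_force: 0.0
```

View pics/s3.png

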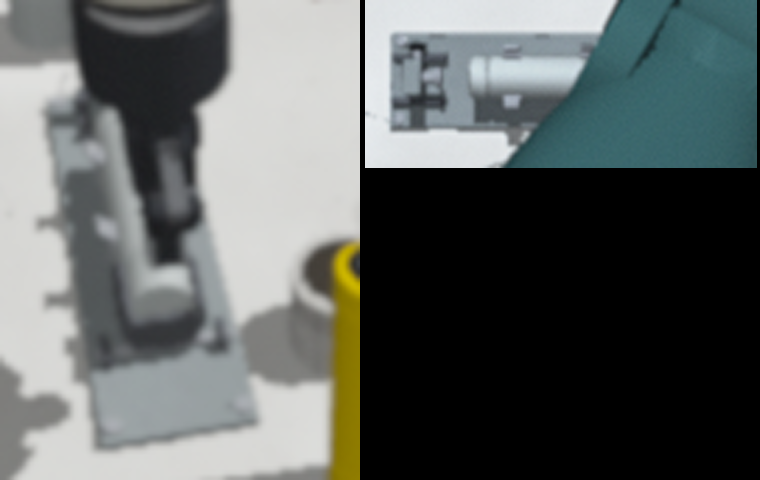

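The tube lies level in both clips. In the top crop its end is at x≈470 and the plunger tip is at x≈443, a gap of about 25 mm. I'll lower the fingers behind the foot.

```bash
python3 -m inch '[0,0,15,0,0,0,0, 0,0,15,0,0,0,0, 0,0,15,0,0,0,0, 0,0,10,0,0,0,0, 0,0,4.5,0,0,0,0, 0,0,0,0,0,0,0, 0,0,0,0,0,0,0, 0,0,0,0,0,0,0]'
```

```text
time_s: 20.3
eef_pos: [0.4937, -0.1812, 0.0493]
ee_rot: [[-1.0, -0.028, 0.0], [-0.028, 1.0, -0.0], [-0.0, -0.0, -1.0]]
contact_force: [-0.2, 0.6, -0.0]
finger_gap: -0.0
grasp_force: 0.0
```

```bash
python3 -m inch '[0,2,0,0,0,0,0, 0,2,0,0,0,0,0, 0,2,0,0,0,0,0, 0,2,0,0,0,0,0, 0,2,0,0,0,0,0, 0,2,0,0,0,0,0, 0,1,0,0,0,0,0, 0,0,0,0,0,0,0]'
```

```text
time_s: 21.3
eef_pos: [0.4932, -0.1682, 0.049]
ee_rot: [[-1.0, -0.028, -0.0], [-0.028, 1.0, -0.0], [0.0, -0.0, -1.0]]
contact_force: [-1.3, -2.3, 0.2]
finger_gap: 0.0002
grasp_force: 1.0
```

```bash
python3 -m inch '[0,1,0,0,0,0,0, 0,1.5,0,0,0,0,0, 0,1.5,0,0,0,0,0, 0,1.5,0,0,0,0,0, 0,1.5,0,0,0,0,0, 0,1.5,0,0,0,0,0, 0,1.5,0,0,0,0,0, 0,0,0,0,0,0,0]'
```

```text
time_s: 22.3
eef_pos: [0.4932, -0.1595, 0.0492]
ee_rot: [[-1.0, -0.028, 0.0], [-0.028, 1.0, -0.003], [-0.0, -0.003, -1.0]]
contact_force: [-0.6, -11.7, -1.7]
finger_gap: -0.0004
grasp_force: 5.6
```

```bash
python3 -m inch '[0,0.5,0,0,0,0,0, 0,0.5,0,0,0,0,0, 0,0.5,0,0,0,0,0, 0,0.5,0,0,0,0,0, 0,0.5,0,0,0,0,0, 0,0.5,0,0,0,0,0, 0,0,0,0,0,0,0, 0,0,0,0,0,0,0]'
```

```text
time_s: 23.3
eef_pos: [0.4933, -0.1567, 0.0493]
ee_rot: [[-1.0, -0.028, 0.001], [-0.028, 1.0, -0.003], [-0.0, -0.003, -1.0]]
contact_force: [-0.6, -12.0, -2.3]
finger_gap: -0.0001
grasp_force: 6.1
```

```bash
python3 -m inch '[0,1,0,0,0,0,0, 0,1,0,0,0,0,0, 0,1,0,0,0,0,0, 0,1,0,0,0,0,0, 0,0.5,0,0,0,0,0, 0,0.5,0,0,0,0,0, 0,0,0,0,0,0,0, 0,0,0,0,0,0,0]'
```

```text
time_s: 24.3
eef_pos: [0.4932, -0.1518, 0.0493]
ee_rot: [[-1.0, -0.027, 0.001], [-0.027, 1.0, -0.003], [-0.001, -0.003, -1.0]]
contact_force: [-0.4, -12.0, -0.9]
finger_gap: -0.0004
grasp_force: 6.1
```

```bash
python3 -m inch '[0,0.5,0,0,0,0,0, 0,0.5,0,0,0,0,0, 0,0.5,0,0,0,0,0, 0,0.5,0,0,0,0,0, 0,0.5,0,0,0,0,0, 0,0.5,0,0,0,0,0, 0,0,0,0,0,0,0, 0,0,0,0,0,0,0]'
```

```text
time_s: 25.3
eef_pos: [0.4931, -0.1488, 0.0493]
ee_rot: [[-1.0, -0.027, 0.001], [-0.027, 1.0, -0.003], [-0.001, -0.003, -1.0]]
contact_force: [0.2, -12.2, -1.3]
finger_gap: -0.0004
grasp_force: 6.3
```

```bash
python3 -m inch '[0,0.5,0,0,0,0,0, 0,0.5,0,0,0,0,0, 0,0.5,0,0,0,0,0, 0,0.5,0,0,0,0,0, 0,0.5,0,0,0,0,0, 0,0.5,0,0,0,0,0, 0,0,0,0,0,0,0, 0,0,0,0,0,0,0]'; python3 -c "
from h import *
b=cv2.resize(r.capture('top')[200:250,170:260],None,fx=8,fy=8,interpolation=2)
cv2.imwrite('pics/s4.png',b)"
```

```text
time_s: 26.3
eef_pos: [0.4931, -0.1458, 0.0493]
ee_rot: [[-1.0, -0.028, 0.001], [-0.028, 1.0, -0.004], [-0.001, -0.004, -1.0]]
contact_force: [-0.7, -13.6, -1.7]
finger_gap: -0.0003
grasp_force: 6.3
```

View pics/s4.png

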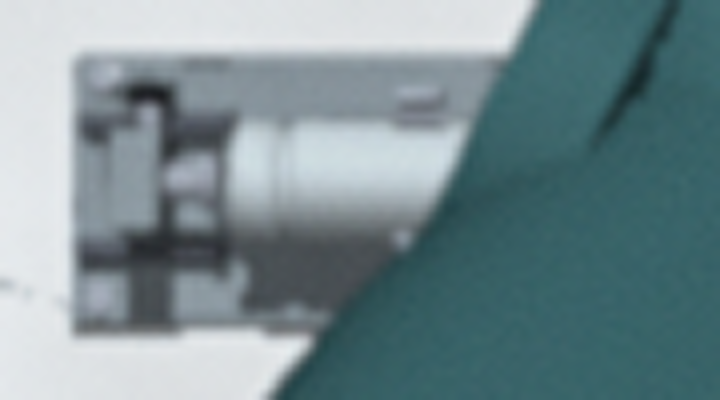

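The tube end is at x≈228 and the plunger tip at x≈215, so they are within a few mm of touching.

```bash
python3 -m inch '[0,0.5,0,0,0,0,0, 0,0.5,0,0,0,0,0, 0,0.5,0,0,0,0,0, 0,0.5,0,0,0,0,0, 0,0,0,0,0,0,0, 0,0,0,0,0,0,0, 0,0,0,0,0,0,0, 0,0,0,0,0,0,0]'
```

```text
time_s: 27.35
eef_pos: [0.493, -0.1438, 0.0493]
ee_rot: [[-1.0, -0.027, 0.001], [-0.028, 1.0, -0.003], [-0.001, -0.003, -1.0]]
contact_force: [-0.2, -13.6, -1.7]
finger_gap: -0.0002
grasp_force: 6.2
```

```bash
python3 -m inch '[0,0.5,0,0,0,0,0, 0,0.5,0,0,0,0,0, 0,0.5,0,0,0,0,0, 0,0.5,0,0,0,0,0, 0,0,0,0,0,0,0, 0,0,0,0,0,0,0, 0,0,0,0,0,0,0, 0,0,0,0,0,0,0]'
```

```text
time_s: 28.35
eef_pos: [0.493, -0.1419, 0.0493]
ee_rot: [[-1.0, -0.027, 0.001], [-0.027, 1.0, -0.004], [-0.001, -0.004, -1.0]]
contact_force: [-0.8, -11.7, -1.5]
finger_gap: 0.0
grasp_force: 6.5
```

```bash
python3 -m inch '[0,0.5,0,0,0,0,0, 0,0.5,0,0,0,0,0, 0,0.5,0,0,0,0,0, 0,0.5,0,0,0,0,0, 0,0,0,0,0,0,0, 0,0,0,0,0,0,0, 0,0,0,0,0,0,0, 0,0,0,0,0,0,0]'
```

```text
time_s: 29.35
eef_pos: [0.4929, -0.1399, 0.0493]
ee_rot: [[-1.0, -0.027, 0.001], [-0.027, 1.0, -0.004], [-0.001, -0.004, -1.0]]
contact_force: [0.0, -13.7, -0.7]
finger_gap: -0.0
grasp_force: 6.7
```

```bash
python3 -m inch '[0,0.5,0,0,0,0,0, 0,0.5,0,0,0,0,0, 0,0.5,0,0,0,0,0, 0,0.5,0,0,0,0,0, 0,0,0,0,0,0,0, 0,0,0,0,0,0,0, 0,0,0,0,0,0,0, 0,0,0,0,0,0,0]'
```

```text
time_s: 30.35
eef_pos: [0.4929, -0.1381, 0.0493]
ee_rot: [[-1.0, -0.027, 0.001], [-0.027, 1.0, -0.004], [-0.001, -0.004, -1.0]]
contact_force: [-0.4, -14.6, -2.3]
finger_gap: -0.0
grasp_force: 7.7
```

```bash
python3 -m inch '[0,0.5,0,0,0,0,0, 0,0.5,0,0,0,0,0, 0,0.5,0,0,0,0,0, 0,0.5,0,0,0,0,0, 0,0,0,0,0,0,0, 0,0,0,0,0,0,0, 0,0,0,0,0,0,0, 0,0,0,0,0,0,0]'
```

```text
time_s: 31.35
eef_pos: [0.4928, -0.1363, 0.0493]
ee_rot: [[-1.0, -0.027, 0.001], [-0.027, 1.0, -0.005], [-0.0, -0.005, -1.0]]
contact_force: [0.1, -17.9, -3.3]
finger_gap: 0.0001
grasp_force: 8.2
```

The force has risen by about 5 N, so the plunger is in by roughly 3–4 mm. I'll back off and check.

```bash
python3 -m inch '[0,-3,0,0,0,0,0, 0,-12,0,0,0,0,0, 0,-15,0,0,0,0,0, 0,-15,0,0,0,0,0, 0,0,-30,0,0,0,0, 0,0,-50,0,0,0,0, 0,-60,-50,0,0,0,0, 0,-60,0,0,0,0,0]'; python3 -m inch '[20,-50,0,0,0,0,0, 20,-50,0,0,0,0,0, 0,0,0,0,0,0,0, 0,0,0,0,0,0,0,  0,0,0,0,0,0,0, 0,0,0,0,0,0,0, 0,0,0,0,0,0,0, 0,0,0,0,0,0,0]'; python3 -c "
from h import *
t=r.capture('top')
b=cv2.resize(t[200:250,170:260],None,fx=8,fy=8,interpolation=2)
a=cv2.resize(t[165:265,165:385],None,fx=2,fy=2,interpolation=2)
o=np.zeros((600,720,3),np.uint8);o[:400]=b;o[400:,:440]=a
cv2.imwrite('pics/s5.png',o)"
```

```text
time_s: 32.35
eef_pos: [0.4977, -0.2893, 0.1724]
ee_rot: [[-1.0, -0.03, 0.004], [-0.03, 1.0, -0.003], [-0.004, -0.003, -1.0]]
contact_force: [0.7, -0.6, -0.4]
finger_gap: 0.0002
grasp_force: 0.0
time_s: 33.35
eef_pos: [0.4596, -0.3879, 0.1691]
ee_rot: [[-1.0, -0.029, 0.0], [-0.029, 1.0, -0.0], [-0.0, -0.0, -1.0]]
contact_force: [-0.1, 0.4, -0.5]
finger_gap: 0.0002
grasp_force: 0.0
```

View pics/s5.png

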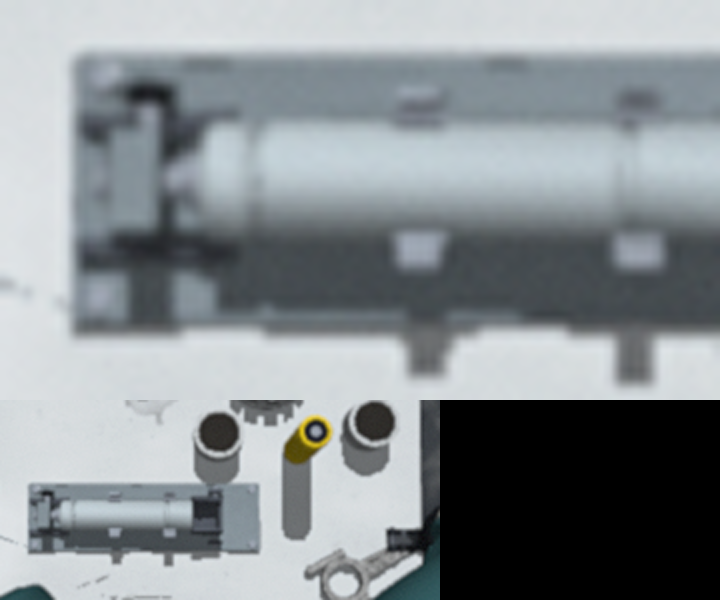

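The tube end at x≈200 now overlaps where the free plunger tip was (≈213), so the plunger is in by about 4 mm. The tube lies straight in both clips, and the pistons and rod are in place.

```bash
python3 -c "
from station import r
print(r.close_job())"
```

```text
the job is handed in; nothing more can be done
None
```

I tipped the tube over, snapped it home in both clips and slid it against the end stop, with the plunger in by an estimated 4 mm (from force and pictures). The highest force I read was about 18 N, the pistons and rod showed no visible movement, and I handed the job in at about 33 s; no verdict was returned.

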